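Fit the hold-down plate over the guide rod of the cover fixture

TASK

A grey front cover lies in the bonding fixture and needs its hold-down plate: take the plate with the wide hole by its lug, keep it level and lower it over the fixture's tall rod until it lies flat on the rod's collar and on the cover, lug above the cover and plate in line with the fixture, then let go. Lower it all the way, do not let it drop, and leave the similar plate with the small hole where it is.

Things in the scene. Friction and masses are not known exactly. Their poses are not given: they have to be found in the camera images.
- wide_bore_plate: Loose stainless bar 160 x 50 x 10 mm with a 34 mm through-hole near one end (9 mm to spare all round on the rod). Origin: on the hole's axis, at the flat underside; z up. The bar reaches 25 mm to +x, 135 to -x. Grip its upright lug: centred 85 mm to -x, 40 mm along x, 24 along y, from 10 to 50 mm above the underside. 0.28 to 0.56 kg, balanced within 25 mm of the lug's centre.
- small_bore_plate: The wrong plate, to be left alone: the same outline and lug as the other one, but its hole is only 12 mm wide, too small for the rod. Loose. Origin: on the hole's axis, at the underside; z up, lug to -x.
- fixture: Fixed; dark base 180 x 84 x 8 mm. Origin: axis of its tall upright 16 mm rod, at bench level; z up. Rod top at 150 mm, last 20 mm tapered to 6. Round its foot a collar 56 mm across, flat top at 30 mm. Centred 85 mm to -x, in a nest, the round grey cover, 66 mm across (flat top 58), top also at 30 mm. A plate fitted home has its underside at 30 mm and its x axis along the fixture's x.
There are look-alikes about, which are no part of the job. What is shaped like the wide_bore_plate but brown or red is not meant.

How it is judged (in metres and radians):
On the way:
1. the wide-hole plate is on the rod, level within about 11 degrees, and still 15 mm or more above its seat: lowered, not dropped (horizontal distance between wide_bore_plate and fixture below 0.014 m and height (world z) of wide_bore_plate between 0.045 and 0.14 m and angle between wide_bore_plate's own z axis and vertical below 0.2 rad), for 0.2 s.
At the end, for the whole second after the job is handed in: The wide-hole plate is round the rod (hole axis within 14 mm of the rod's axis), its underside down to 36 mm or less above the bench (30 when home), level within 5 degrees, in line with the fixture within 20 degrees, at rest and released (horizontal distance between wide_bore_plate and fixture below 0.014 m and height (world z) of wide_bore_plate between 0.02 and 0.036 m and angle between wide_bore_plate's own z axis and vertical below 0.1 rad and angle between the x axis of wide_bore_plate and the x axis of fixture, either way round below 0.35 rad and linear speed of wide_bore_plate below 0.02 m/s and angular speed of wide_bore_plate below 0.1 rad/s and contact force between the fingers and wide_bore_plate below 0.1 N); the robot touches nothing.
It fails at once if the similar plate with the small hole was moved by more than 30 mm (distance of small_bore_plate from where it was at the start of the episode above 0.03 m).
It fails at once if the wide-hole plate was let go of more than 20 mm above its seat (height (world z) of wide_bore_plate above 0.05 m and contact force between the fingers and wide_bore_plate below 0.1 N).
It also fails if it takes over 45 s, if anything falls off the work surface, if the arm or the gripper's body presses on something with over 40 N, if the wrist force passes 120 N, or if a joint passes its speed limit or range.

ROBOT

A 6-joint arm with a two-finger parallel gripper is mounted at the origin on the work surface. World frame = base frame: x ahead of the robot, y to its left, z up, the work surface at z = 0. Lengths are in mm, angles in rad, forces in N, time in s.
With the tool pointing down it reaches from about 300 to 775 mm from the base axis. Payload 14.6 kg.
Tool frame: the origin (TCP) lies on the centre line of the jaws, within the pads' length; the fingertips stand 17 mm ahead of it and the grasp point (between the pads) lies 2 mm behind it; z points along the fingers, y is the line along which they close (so a half turn about z gives the same grasp; the last joint's range is limited). The gripper opens to 85 mm and grips with 20 to 120 N. Pads are 22 mm wide; open, the fingers measure 114 mm over their backs; the gripper's body (76 mm by 85 mm) begins 54 mm behind the grasp point. The pads swing forward as they close: fully open they stand 13 mm farther back than shut.
Start: joints at [-1.172, 0.3, 1.521, -0, 1.321, -0.067], TCP at [247.018, -491.398, 216.181] pointing down, gripper open.
Joint ranges: [-3.03, 3.03], [-0.79, 2.21], [0.23, 2.52], [-1.04, 4.18], [0, 3.07], [-2.55, 2.55]. Speed limits (rad/s): [2.22, 2.22, 2.57, 3.14, 3.14, 3.14].

INTERFACE

Orientations are given as a unit quaternion [w, x, y, z].
In Python, from cell import state, get_image, close_job gives the robot as it stands.
- The arm moves only by the tool apply_moves, never from a script. Its argument "deltas" is a list of rows, each a list of 7 numbers: the shift along the world's x, y, z in mm, then the turn, a rotation vector about the world's x, y, z in degrees, then the opening, from -1 (shut) to 1 (fully open). A call has 1 to 10 rows; each row is the pose to reach, as a shift and turn from the pose commanded when the call began; what a row does not reach only later rows make up. A row lasts 1/8 s, in which the tool goes at most 62.5 mm and 10.7 degrees, less where a joint would pass 70% of its speed; a pose out of reach is approached as far as the arm can. A call with a gripper value outside its range is refused whole. The fingers move at their own pace and stop on an object; the grip force is fixed at half the most. Time passes only in rows, so rows that repeat a pose let the fingers close. It gives the time, the measured TCP pose, the force, the opening and the grip force at its end, in the units of the state.
- state(): the state, without advancing time (a new reading comes with each control period).
- get_image(name): name is "side" or "top" or "wrist"; returns a dict with "frame" (480x640x3 uint8, blue, green, red), "intrinsics" (3x3 intrinsics, pixels), "distortion" ([k1, k2, p1, p2, k3] as OpenCV has them; the pictures are not rectified), "R" (3x3) and "t" (3): a world point X has camera coordinates R X + t. Camera axes: x right, y down, z forward; pixel columns grow to the right and rows downward; lengths in mm; the calibration is good to about 2 mm. A picture is of the moment at which its call begins. There is no depth.
- close_job(): hands the job in; it is judged then, once.
The state is a dict: "time_s": time; "qpos": joint angles; "dq": joint speeds; "effort": joint torques, N m; "tcp_pos": TCP position; "orientation": TCP orientation; "ft_force": force on the tool from outside, world axes, zero at the start; "ft_torque": the same for the moment, N m; "finger_gap": finger opening in mm; "grip_force": force on a finger pad.
Only numpy, scipy, OpenCV 4.12 (cv2) and the standard library are available. Lean on these libraries where they do the work, as an engineer would, in place of code of your own. Each camera call takes 0.05 s, during which the arm holds its last target. There are 200 camera calls.

## Working session

There is one attempt and no reset: what is moved stays moved. The work goes in short steps, Python scripts to look and compute and a tool call to move; the robot and the scene stay as the last step left them, time stands still between calls to the robot, and variables do not carry over. Pictures are saved under pics/ and viewed, at most 10 in all, crops included, and the job is handed in when it is done.

Besides the shell and the picture viewer there is one more tool, called after "Emit:" in YAML: its name, and indented under it one key for each argument. apply_moves: Moves the arm, as the interface text tells. Its arguments: {"type":"object","properties":{"deltas":{"type":"array","items":{"type":"array","items":{"type":"number"}}}},"required":["deltas"]}

```bash
mkdir -p pics; ls; python3 - <<'E'
from cell import *
import cv2,pickle
d={}
for n in("top","side"):
    d[n]=get_image(n); cv2.imwrite(f"pics/{n}0.png",d[n]["frame"]); print(n,d[n]["intrinsics"],d[n]["distortion"],d[n]["R"],d[n]["t"])
pickle.dump(d,open("d0.pkl","wb"))
s=state();print(s)
E
```

```text
pics
top [[492.82841053   0.         319.21602789]
 [  0.         492.82841053 241.02607704]
 [  0.           0.           1.        ]] [0.04287926 0.         0.         0.         0.        ] [[ 0.02277286 -0.99960646  0.01638048]
 [-0.98481367 -0.02525061 -0.17176858]
 [ 0.1721146  -0.01222006 -0.98500113]] [  56.24430687  433.13636161 1266.61308668]
side [[443.66906594   0.         317.20864328]
 [  0.         443.66906594 240.75636726]
 [  0.           0.           1.        ]] [-0.1070813  0.         0.         0.         0.       ] [[-0.7376772  -0.67482146  0.02117422]
 [-0.46417785  0.48414004 -0.74171918]
 [ 0.49027673 -0.55697793 -0.67037624]] [388.03724203 193.27269334 989.52246304]
{'time_s': 0.1, 'qpos': array([-1.17160375e+00,  3.00448251e-01,  1.52154200e+00, -2.63298281e-05,
        1.32069015e+00, -6.66072901e-02]), 'dq': array([-0.00094878, -0.00357651, -0.00055056, -0.00051371,  0.00052709,
       -0.00073238]), 'effort': array([-4.29192623e-04, -5.44370770e+01, -3.62369049e+01, -8.58839758e-05,
        3.04383815e-03,  1.03391719e-05]), 'tcp_pos': array([ 246.92297412, -491.19584217,  215.65038785]), 'orientation': array([-5.34259184e-04,  9.73000284e-01,  2.30803274e-01, -1.02603392e-04]), 'ft_force': array([ 1.21909964, -0.54095654,  1.07605982]), 'ft_torque': array([0.01958785, 0.00576434, 0.03681515]), 'grip_force': 0.0, 'finger_gap': 85.58145763144357}
```

View pics/top0.png

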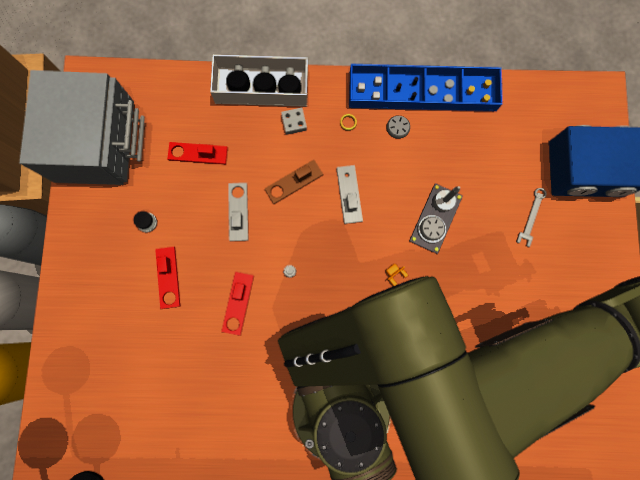

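View pics/side0.png

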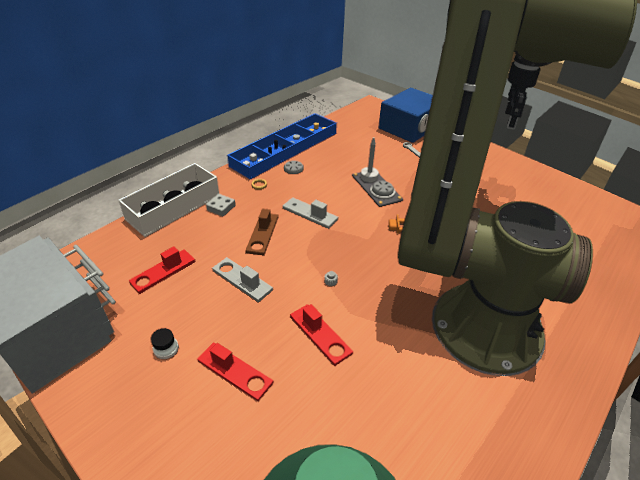

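The top view shows the wide-hole plate with its hole at about (238,192) and its lug at (237,220). The small-hole plate is at (348,195), and the fixture has its rod foot near (446,201) and the cover at (432,229). Next I'll enlarge both regions.

```bash
python3 - <<'E'
import cv2,pickle,numpy as np
d=pickle.load(open("d0.pkl","rb"))
f=d["top"]["frame"]
a=f[175:250,205:271]; b=f[175:260,400:480]
A=cv2.resize(a,None,fx=6,fy=6,interpolation=cv2.INTER_CUBIC);B=cv2.resize(b,None,fx=5,fy=5,interpolation=cv2.INTER_CUBIC)
o=np.zeros((450,800,3),np.uint8);o[:A.shape[0],:A.shape[1]]=A;o[:B.shape[0],400:]=B[:450]
cv2.imwrite("pics/crop1.png",o)
E
cat > h.py <<'E'
import cv2,numpy as np
def ray(c,px):
    p=cv2.undistortPoints(np.array(px,float).reshape(-1,1,2),c["intrinsics"],np.array(c["distortion"]))[:,0]
    D=np.c_[p,np.ones(len(p))]@c["R"]; return -c["R"].T@np.array(c["t"]),D
def at(c,px,z):
    o,D=ray(c,px); return o+D*((z-o[2])/D[:,2])[:,None]
def proj(c,X):
    return cv2.projectPoints(np.array(X,float).reshape(-1,1,3),cv2.Rodrigues(np.array(c["R"]))[0],np.array(c["t"]),c["intrinsics"],np.array(c["distortion"]))[0][:,0]
E
```

```text
(no output)
```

View pics/crop1.png

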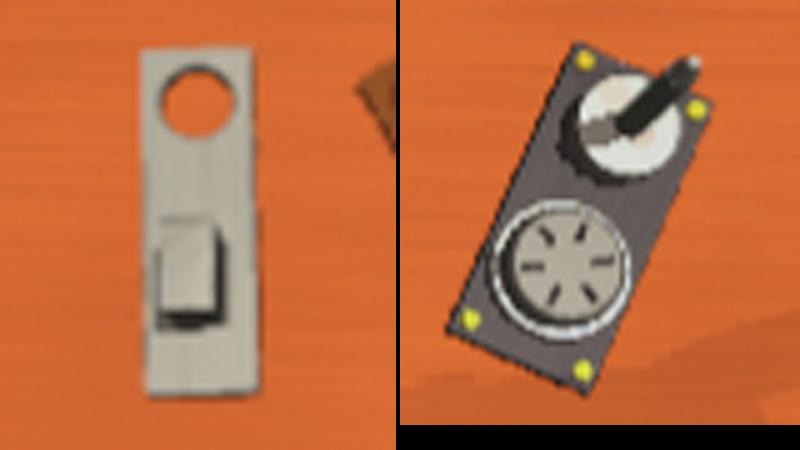

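```bash
python3 - <<'E'
import pickle,numpy as np
from h import *
d=pickle.load(open("d0.pkl","rb"));c=d["top"]
pa=lambda L:[((u+.5)/6-.5+205,(v+.5)/6-.5+175) for u,v in L]
pb=lambda L:[((u-400+.5)/5-.5+400,(v+.5)/5-.5+175) for u,v in L]
np.set_printoptions(precision=1,suppress=True)
P=at(c,pa([(141,49),(251,48),(257,393),(148,394)]),10)[:,:2];print(P)
ctr=P.mean(0);ax=(P[0]+P[1]-P[2]-P[3])/2;L=np.hypot(*ax);u=ax/L;print("len",L,"yaw",np.degrees(np.arctan2(u[1],u[0])),"hole from corners",ctr+55*u,"hole",at(c,pa([(198,101)]),10),"lug",ctr-30*u)
print("lug top",at(c,pa([(160,220),(215,220),(213,310),(160,310)]),50).mean(0))
B=at(c,pb([(578,43),(712,103),(588,394),(448,332)]),8)[:,:2]
ax=(B[0]+B[1]-B[2]-B[3])/2;u2=ax/np.hypot(*ax);print("base ctr",B.mean(0),np.hypot(*ax),"yaw",np.degrees(np.arctan2(u2[1],u2[0])))
col=at(c,pb([(630,125)]),30)[0];cov=at(c,pb([(568,263)]),30)[0];tip=at(c,pb([(694,62)]),150)[0]
e=col-cov;print("collar",col,"cover",cov,np.hypot(*e[:2]),np.degrees(np.arctan2(e[1],e[0])),"tip",tip)
# side check
s=d["side"]
print(proj(s,[[*(ctr+55*u),10],[*(ctr-30*u),50],[*col[:2],150],[*col[:2],30],[*cov[:2],30]]))
f=s["frame"]
import cv2
a=cv2.resize(f[245:310,200:285],None,fx=4.5,fy=4.5,interpolation=2);b=cv2.resize(f[130:215,340:420],None,fx=5,fy=5,interpolation=2)
o=np.zeros((450,800,3),np.uint8);o[:a.shape[0],:a.shape[1]]=a;o[:b.shape[0],400:]=b
cv2.imwrite("pics/crop2.png",o)
E
```

```text
[[592.2 320. ]
 [594.1 270. ]
 [434.  259.7]
 [432.3 308.3]]
len 160.41400990919414 yaw 3.923294977141587 hole from corners [568.  293.3] hole [[568.4 292.9  10. ]] lug [483.2 287.5]
lug top [483.2 287.6  50. ]
base ctr [ 509. -251.] 179.07562725697275 yaw -23.726120651217258
collar [ 555.2 -272.3   30. ] cover [ 478.3 -237.6   30. ] 84.43697137387119 -24.252913441633385 tip [ 555.6 -271.3  150. ]
[[225.3 266.6]
 [248.1 271.2]
 [372.7 137.6]
 [368.8 171.5]
 [382.1 185.9]]
```

View pics/crop2.png

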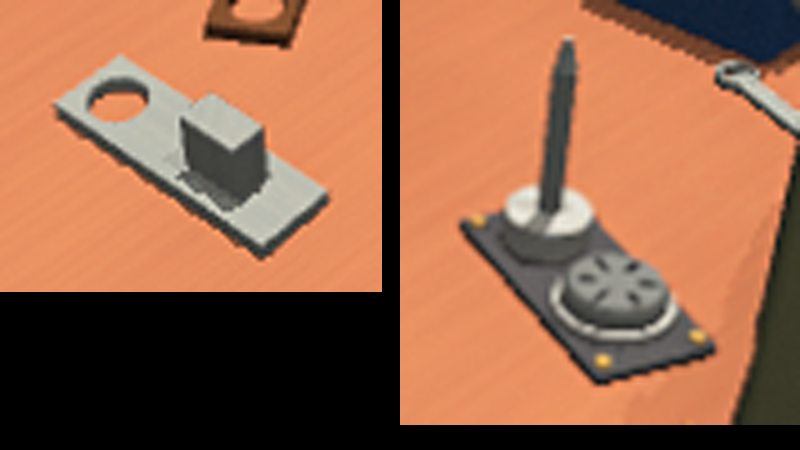

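The side view agrees with the top-view positions to within about 1 px: hole at (226,267), rod tip at (373.6,138). So the plate's lug is at (483.3,287.5) with the plate at yaw 3.9°. The rod is at (555.5,−272) with the fixture at −24.1°.

Emit:
apply_moves:
  deltas:
    - [9,30,0,0,0,-1.3,1]
    - [27,89,0,0,0,-3.8,1]
    - [45,148,0,0,0,-6.3,1]
    - [63,207,0,0,0,-8.8,1]
    - [81,266,0,0,0,-11.3,1]
    - [99,325,0,0,0,-13.8,1]
    - [117,384,0,0,0,-16.3,1]
    - [135,443,0,0,0,-18.8,1]
    - [153,502,0,0,0,-21,1]
    - [163,535,0,0,0,-22.8,1]

```text
time_s: 1.35
tcp_pos: [410.1, 46.1, 216.0]
orientation: [-0.0, 0.999, 0.034, -0.0]
ft_force: [0.7, -1.1, 0.1]
finger_gap: 85.5
grip_force: 0.0
```

Emit:
apply_moves:
  deltas:
    - [18,60,-10,0,0,0,1]
    - [36,120,-20,0,0,0,1]
    - [54,180,-40,0,0,0,1]
    - [66,225,-60,0,0,0,1]
    - [73,243,-70,0,0,0,1]
    - [73,243,-75,0,0,0,1]
    - [73,243,-80,0,0,0,1]
    - [73,243,-80,0,0,0,1]

```text
time_s: 2.35
tcp_pos: [483.0, 285.7, 136.3]
orientation: [0.0, 0.999, 0.033, -0.0]
ft_force: [-0.2, -0.1, -0.2]
finger_gap: 85.5
grip_force: 0.0
```

```bash
python3 - <<'E'
from cell import *
import cv2,pickle,numpy as np
s=state();print(s["time_s"],s["tcp_pos"],s["orientation"],s["qpos"])
w=get_image("wrist");cv2.imwrite("pics/w1.png",w["frame"]);pickle.dump(w,open("w1.pkl","wb"))
from h import *
y=np.radians(3.9);u=np.array([np.cos(y),np.sin(y)]);v=np.array([-u[1],u[0]]);h=np.array([568.2,293.1])
print(proj(w,[[*(h),10]]+[[*(h+a*u+b*v),50] for a,b in((-65,12),(-65,-12),(-105,-12),(-105,12))]))
E
```

```text
2.35 [482.95262508 285.74520532 136.31485675] [ 2.51497467e-05  9.99441206e-01  3.34256601e-02 -2.50952064e-05] [ 4.69009052e-01  4.01192471e-01  1.57862479e+00 -2.66210827e-05
  1.16184212e+00  1.97295219e+00]
[[324.15675683 114.42800725]
 [306.9687326  212.07297183]
 [341.42583152 212.01155888]
 [340.7851431  265.17646994]
 [307.98085296 265.23302489]]
```

View pics/w1.png

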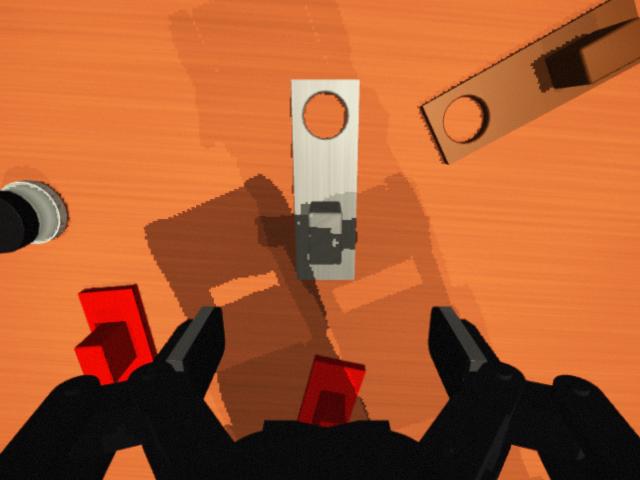

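The wrist view puts the hole at (325,115), where I predicted (324,114), with the lug centred between the fingers. The estimate holds, so I'll descend and grip.

Emit:
apply_moves:
  deltas:
    - [0,1,-20,0,0,0,1]
    - [0,1,-50,0,0,0,1]
    - [0,1,-80,0,0,0,1]
    - [0,1,-95,0,0,0,1]
    - [0,1,-102,0,0,0,1]
    - [0,1,-102,0,0,0,1]

```text
time_s: 3.15
tcp_pos: [483.3, 287.6, 34.7]
orientation: [-0.0, 0.999, 0.034, 0.0]
ft_force: [0.7, -0.4, -0.7]
finger_gap: 85.5
grip_force: 0.0
```

Emit:
apply_moves:
  deltas:
    - [0,0,0,0,0,0,0]
    - [0,0,0,0,0,0,-0.5]
    - [0,0,0,0,0,0,-1]
    - [0,0,0,0,0,0,-1]
    - [0,0,0,0,0,0,-1]
    - [0,0,0,0,0,0,-1]
    - [0,0,0,0,0,0,-1]
    - [0,0,0,0,0,0,-1]

```text
time_s: 4.15
tcp_pos: [485.2, 286.8, 38.7]
orientation: [0.0, 0.999, 0.034, 0.002]
ft_force: [-10.5, -21.1, 48.6]
finger_gap: 0.7
grip_force: 55.3
```

The gap is 0.7 mm with 48 N pushing up, so the fingers missed the lug. I'll look before moving.

```bash
python3 - <<'E'
from cell import *
import cv2,numpy as np
s=get_image("side")["frame"];w=get_image("wrist")["frame"]
o=np.zeros((480,800,3),np.uint8);o[:,:400]=cv2.resize(s[200:320,190:290],(400,480),interpolation=2);o[:300,400:]=cv2.resize(w,(400,300));cv2.imwrite("pics/g1.png",o)
print(state())
E
```

```text
{'time_s': 4.25, 'qpos': array([ 0.47001835,  0.53449456,  1.63995357, -0.00278652,  0.9627936 ,
        1.97484764]), 'dq': array([-1.26680235e-03,  5.46742109e-04,  6.80924662e-05, -1.75703314e-03,
        9.92655682e-04,  8.01605090e-04]), 'effort': array([ 7.33021617e+00, -3.68412566e+01, -2.27687305e+01,  2.70709187e+00,
       -4.46732014e+00, -6.01786422e-03]), 'tcp_pos': array([485.1213548 , 286.82121261,  38.64212528]), 'orientation': array([1.16884196e-04, 9.99426594e-01, 3.37703788e-02, 2.45574444e-03]), 'ft_force': array([-10.57376984, -22.41097832,  48.31326348]), 'ft_torque': array([-3.45679037e+00,  1.82431298e+00, -2.78711931e-03]), 'grip_force': 55.26992821600288, 'finger_gap': 0.7539203001920626}
```

View pics/g1.png

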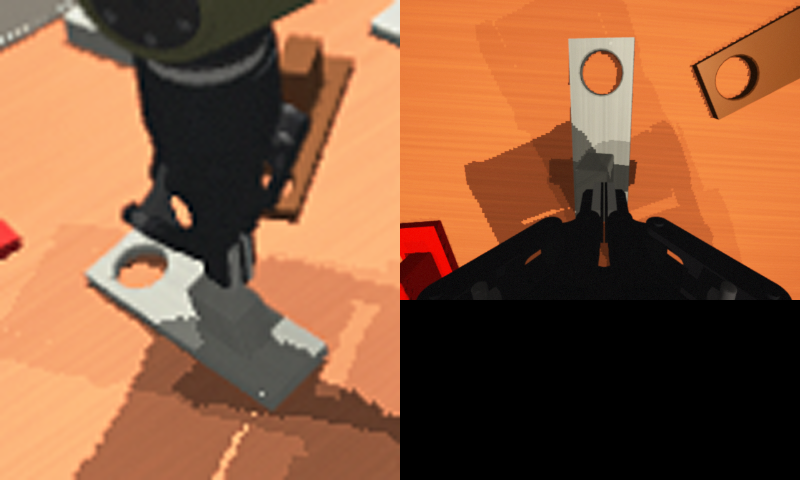

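```bash
python3 - <<'E'
from cell import *
import cv2,numpy as np
from h import *
np.set_printoptions(precision=1,suppress=True)
s=get_image("side");w=get_image("wrist")
t=state()["tcp_pos"];print(t)
print("wrist cam at",-w["R"].T@np.array(w["t"]),"axis",w["R"][2],"side cam",-s["R"].T@np.array(s["t"]))
X=[t,t-[0,0,17],t-[0,0,30],t+[0,0,54],[568.2,293.1,10],[483.3,287.5,50],[483.3,287.5,10]]
print("wrist",proj(w,X));print("side",proj(s,X))
a=cv2.resize(s["frame"][235:305,210:290],None,fx=5,fy=5,interpolation=2)
b=cv2.resize(w["frame"][210:400,220:420],None,fx=2,fy=2,interpolation=2)
o=np.zeros((380,800,3),np.uint8);o[:350,:400]=a;o[:,400:]=b
o=cv2.convertScaleAbs(o,alpha=1.8,beta=25)
cv2.imwrite("pics/g2.png",o)
E
```

```text
[485.1 286.8  38.7]
wrist cam at [565.8 292.6 195.4] axis [-0.3 -0.  -1. ] side cam [-109.2  719.4  798.5]
wrist [[326.7 296.6]
 [326.6 281.7]
 [326.5 272. ]
 [327.  369.5]
 [325.2 116.6]
 [325.  311.6]
 [325.2 275.9]]
side [[248.2 274. ]
 [248.8 278.9]
 [249.2 282.6]
 [246.2 257.6]
 [225.3 266.5]
 [248.1 271.2]
 [249.5 282.8]]
```

View pics/g2.png

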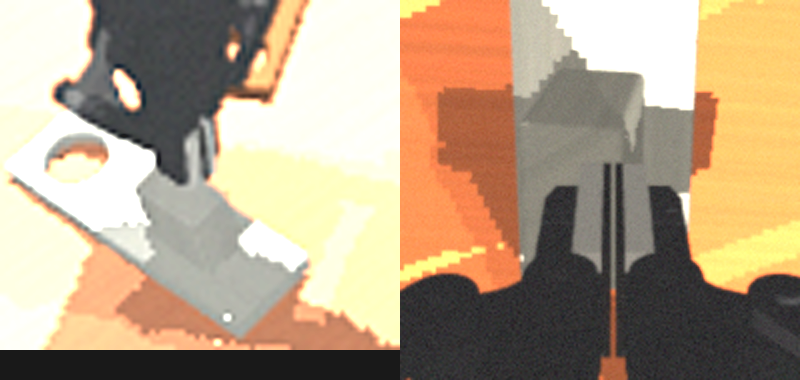

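```bash
python3 - <<'E'
import pickle,numpy as np
from h import *
np.set_printoptions(precision=1,suppress=True)
w=pickle.load(open("w1.pkl","rb"));t=np.array([482.95,285.75,136.3]);print(w["intrinsics"][0],w["distortion"])
a=np.radians(-86.2);v=np.array([np.cos(a),np.sin(a),0]);u=np.array([-v[1],v[0],0])
for dz in(-17,-4,8,20,32,45):
    print(dz,proj(w,[t+42.7*v+11*u+[0,0,dz],t-42.7*v+11*u+[0,0,dz]]).ravel())
E
```

```text
[358.4   0.  326.1] [-0.  0.  0.  0.  0.]
-17 [408.4 262.4 244.8 262.4]
-4 [414.2 272.4 239.1 272.5]
8 [420.4 283.1 233.  283.1]
20 [427.4 295.3 226.1 295.3]
32 [435.6 309.5 218.  309.6]
45 [446.1 327.7 207.7 327.8]
```

Emit:
apply_moves:
  deltas:
    - [0,0,0,0,0,0,-0.5]
    - [0,0,0,0,0,0,0.2]
    - [0,0,0,0,0,0,1]
    - [0,0,0,0,0,0,1]
    - [0,0,0,0,0,0,1]
    - [0,0,0,0,0,0,1]

```text
time_s: 5.1
tcp_pos: [482.8, 287.6, 33.8]
orientation: [0.0, 0.999, 0.034, -0.0]
ft_force: [-0.4, 0.1, 0.5]
finger_gap: 85.4
grip_force: 0.0
```

The wrist view shows the fingertips about 28 mm farther back than the stated TCP geometry, and the side view says the same. The closed tips simply rested on the lug's top at z=50, and the plate hasn't moved. I'll go 28 mm lower and close again.

Emit:
apply_moves:
  deltas:
    - [0,0,-7,0,0,0,1]
    - [0,0,-14,0,0,0,1]
    - [0,0,-21,0,0,0,1]
    - [0,0,-28,0,0,0,1]
    - [0,0,-28,0,0,0,1]

```text
time_s: 5.72
tcp_pos: [482.7, 287.5, 5.5]
orientation: [0.0, 0.999, 0.034, -0.001]
ft_force: [0.8, -0.5, -0.2]
finger_gap: 85.3
grip_force: 0.0
```

Emit:
apply_moves:
  deltas:
    - [0,0,0,0,0,0,0]
    - [0,0,0,0,0,0,-0.5]
    - [0,0,0,0,0,0,-1]
    - [0,0,0,0,0,0,-1]
    - [0,0,0,0,0,0,-1]
    - [0,0,0,0,0,0,-1]

```text
time_s: 6.48
tcp_pos: [483.2, 287.7, 6.5]
orientation: [-0.0, 0.999, 0.034, 0.0]
ft_force: [-0.4, 0.2, 5.8]
finger_gap: 23.1
grip_force: 60.5
```

Gripped, with a 23 mm gap. Now I'll lift.

Emit:
apply_moves:
  deltas:
    - [0,0,3,0,0,0,-1]
    - [0,0,10,0,0,0,-1]
    - [0,0,30,0,0,0,-1]
    - [0,0,60,0,0,0,-1]
    - [0,0,90,0,0,0,-1]
    - [0,0,120,0,0,0,-1]
    - [0,0,150,0,0,0,-1]
    - [0,0,170,0,0,0,-1]
    - [0,0,180,0,0,0,-1]
    - [0,0,180,0,0,0,-1]

```text
time_s: 7.72
tcp_pos: [483.0, 287.6, 186.3]
orientation: [-0.0, 0.999, 0.034, 0.0]
ft_force: [0.7, 0.0, -3.4]
finger_gap: 23.0
grip_force: 59.5
```

```bash
python3 - <<'E'
from cell import *
import cv2,numpy as np,pickle
from h import *
np.set_printoptions(precision=1,suppress=True)
w=get_image("wrist");s=get_image("side");pickle.dump((w,s),open("g3.pkl","wb"))
t=state();print(t["tcp_pos"],t["orientation"],t["ft_force"],t["ft_torque"],t["finger_gap"])
y=np.radians(3.9);u=np.array([np.cos(y),np.sin(y)]);v=np.array([-u[1],u[0]]);h=t["tcp_pos"][:2]+[85*u[0],85*u[1]]
z=t["tcp_pos"][2]-6
X=[[*h,z+10]]+[[*(h+a*u+b*v),z+10] for a,b in((25,25),(25,-25),(-135,-25),(-135,25))]
print(proj(w,X));print(proj(s,X))
f=s["frame"];c=proj(s,X)[0].astype(int)
a=cv2.resize(f[c[1]-50:c[1]+70,c[0]-50:c[0]+70],(400,400),interpolation=2)
print("crop org",c-50)
o=np.zeros((400,800,3),np.uint8);o[:,:400]=a;o[:300,400:]=cv2.resize(w["frame"],(400,300),interpolation=3);cv2.imwrite("pics/g3.png",cv2.convertScaleAbs(o,alpha=1.3,beta=15))
E
```

```text
[482.7 287.4 185.2] [ 0.  1.  0. -0.] [ 0.2 -0.6 -3.5] [ 0.  0. -0.] 22.968196510603104
[[327.  112. ]
 [262.   43.7]
 [392.   43.6]
 [374.7 385.2]
 [279.3 385.3]]
[[216.  209.8]
 [199.9 210.7]
 [216.9 200.3]
 [268.1 229.6]
 [251.2 241.9]]
crop org [165 159]
```

View pics/g3.png

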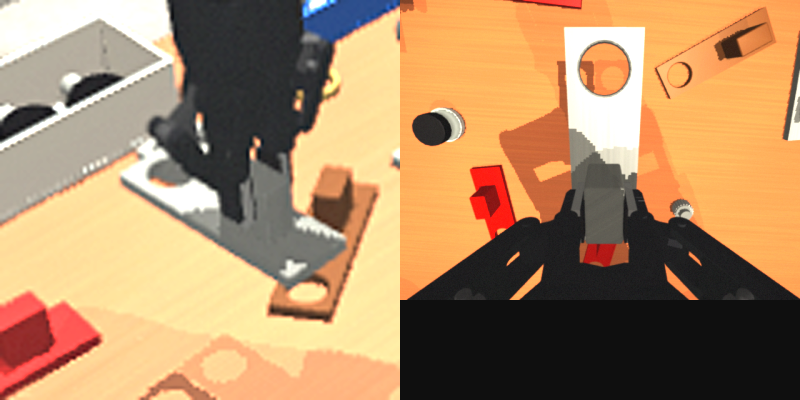

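The wrist view shows the plate hanging level, with its hole at (326,109) against a predicted (327,112) and its front corners matching. Next I'll carry it to above the rod.

Emit:
apply_moves:
  deltas:
    - [0,-8,0,0,0,0,-1]
    - [0,-25,0,0,0,-1,-1]
    - [0,-50,0,0,0,-3,-1]
    - [0,-80,0,0,0,-5,-1]
    - [0,-110,0,0,0,-7,-1]
    - [0,-140,0,0,0,-9,-1]
    - [0,-170,0,0,0,-11,-1]
    - [0,-200,0,0,0,-13,-1]
    - [0,-230,0,0,0,-15,-1]
    - [0,-260,0,0,0,-17,-1]

```text
time_s: 9.07
tcp_pos: [482.4, 25.7, 186.1]
orientation: [0.0, 0.993, -0.115, -0.0]
ft_force: [-0.2, 1.2, -2.8]
finger_gap: 22.9
grip_force: 59.5
```

Emit:
apply_moves:
  deltas:
    - [-1,-30,0,0,0,-2,-1]
    - [-2,-60,0,0,0,-4,-1]
    - [-3,-95,0,0,0,-6,-1]
    - [-4,-130,0,0,0,-8,-1]
    - [-5,-165,0,0,0,-10,-1]
    - [-5,-200,0,0,0,-11,-1]
    - [-5,-230,0,0,0,-11,-1]
    - [-5,-252,0,0,0,-11,-1]
    - [-5,-265,0,0,0,-11,-1]
    - [-5,-265,0,0,0,-11,-1]

```text
time_s: 10.32
tcp_pos: [477.8, -237.7, 186.0]
orientation: [-0.0, 0.978, -0.209, -0.0]
ft_force: [0.1, 0.5, -2.2]
finger_gap: 23.1
grip_force: 59.5
```

```bash
python3 - <<'E'
from cell import *
import cv2,numpy as np,pickle
from h import *
np.set_printoptions(precision=1,suppress=True)
w=get_image("wrist");s=get_image("side");pickle.dump((w,s),open("g4.pkl","wb"))
t=state();print(t["tcp_pos"],t["orientation"],t["ft_force"],t["finger_gap"])
q=t["orientation"];yaw=2*np.arctan2(q[2],q[1])+np.radians(0);print("plate yaw",np.degrees(yaw))
u=np.array([np.cos(yaw),np.sin(yaw)]);h=t["tcp_pos"][:2]+85*u;print("hole",h)
z=t["tcp_pos"][2]-6
X=[[*h,z+10],[555.5,-272,150],[555.5,-272,30]]
print(proj(w,X));print(proj(s,X))
c=proj(s,X)[0].astype(int)
a=cv2.resize(s["frame"][c[1]-40:c[1]+80,c[0]-50:c[0]+70],(400,400),interpolation=2);print("org",c-[50,40])
o=np.zeros((400,800,3),np.uint8);o[:,:400]=a
b=w["frame"][:240,200:440];o[:,400:]=cv2.resize(b,(400,400),interpolation=2)
cv2.imwrite("pics/g4.png",cv2.convertScaleAbs(o,alpha=1.3,beta=15))
E
```

```text
[ 478.1 -236.8  186.1] [-0.   1.  -0.2 -0. ] [ 0.5 -1.  -3. ] 23.16230411167818
plate yaw -24.090602398895292
hole [ 555.6 -271.5]
[[325.  111. ]
 [326.3 112.7]
 [326.2 115.5]]
[[373.8 125.5]
 [372.5 137.6]
 [368.7 171.5]]
org [323  85]
```

View pics/g4.png

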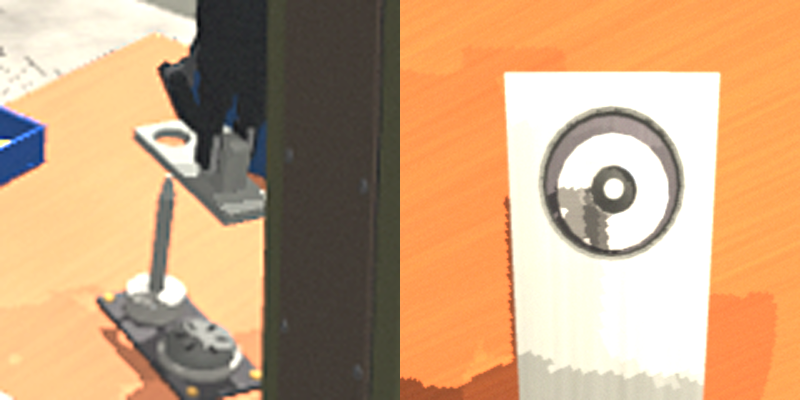

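The wrist view looks straight down the hole. The hole rim is centred at crop (612,183) and the rod tip at (613,187), about 1 mm apart. Now I'll lower.

Emit:
apply_moves:
  deltas:
    - [0,0,-8,0,0,0,-1]
    - [0,0,-22,0,0,0,-1]
    - [0,0,-36,0,0,0,-1]
    - [0,0,-50,0,0,0,-1]
    - [0,0,-64,0,0,0,-1]
    - [0,0,-78,0,0,0,-1]
    - [0,0,-90,0,0,0,-1]
    - [0,0,-100,0,0,0,-1]
    - [0,0,-108,0,0,0,-1]
    - [0,0,-112,0,0,0,-1]

```text
time_s: 11.68
tcp_pos: [478.0, -237.4, 73.8]
orientation: [-0.0, 0.978, -0.209, -0.0]
ft_force: [-1.2, 1.0, -2.6]
finger_gap: 23.0
grip_force: 59.5
```

Emit:
apply_moves:
  deltas:
    - [0,0,-5,0,0,0,-1]
    - [0,0,-12,0,0,0,-1]
    - [0,0,-18,0,0,0,-1]
    - [0,0,-24,0,0,0,-1]
    - [0,0,-29,0,0,0,-1]
    - [0,0,-33,0,0,0,-1]
    - [0,0,-35,0,0,0,-1]
    - [0,0,-36,0,0,0,-1]
    - [0,0,-36.5,0,0,0,-1]
    - [0,0,-36.5,0,0,0,-1]

```text
time_s: 12.92
tcp_pos: [478.1, -237.4, 37.8]
orientation: [0.0, 0.978, -0.209, 0.0]
ft_force: [-0.4, 0.1, -3.3]
finger_gap: 23.5
grip_force: 59.5
```

No contact yet, so I'll continue in half-millimetre steps until the force changes.

Emit:
apply_moves:
  deltas:
    - [0,0,-0.5,0,0,0,-1]
    - [0,0,-1,0,0,0,-1]
    - [0,0,-1.5,0,0,0,-1]
    - [0,0,-1.5,0,0,0,-1]

```text
time_s: 13.42
tcp_pos: [478.1, -237.4, 36.5]
orientation: [0.0, 0.978, -0.209, 0.0]
ft_force: [-3.0, 0.6, 4.6]
finger_gap: 23.2
grip_force: 60.3
```

Emit:
apply_moves:
  deltas:
    - [0,0,-0.5,0,0,0,-1]
    - [0,0,-1,0,0,0,-1]
    - [0,0,-1,0,0,0,-1]

```text
time_s: 13.8
tcp_pos: [478.1, -237.4, 36.5]
orientation: [0.0, 0.978, -0.209, 0.0]
ft_force: [-10.2, 4.8, 18.5]
finger_gap: 23.3
grip_force: 62.6
```

It is seated: z stopped falling and the force rose to 18 N. I'll ease off, open and retreat.

Emit:
apply_moves:
  deltas:
    - [0,0,1,0,0,0,-1]
    - [0,0,1,0,0,0,-0.3]
    - [0,0,1,0,0,0,0.2]
    - [0,0,1,0,0,0,0.6]
    - [0,0,1,0,0,0,1]
    - [0,0,1,0,0,0,1]
    - [0,0,1,0,0,0,1]

```text
time_s: 14.68
tcp_pos: [478.0, -237.4, 36.2]
orientation: [0.0, 0.978, -0.209, 0.0]
ft_force: [-0.9, -0.3, -0.2]
finger_gap: 85.2
grip_force: 0.0
```

Emit:
apply_moves:
  deltas:
    - [0,0,10,0,0,0,1]
    - [0,0,30,0,0,0,1]
    - [0,0,60,0,0,0,1]
    - [0,0,90,0,0,0,1]
    - [0,0,120,0,0,0,1]
    - [0,0,150,0,0,0,1]
    - [0,0,170,0,0,0,1]
    - [0,0,180,0,0,0,1]
    - [0,0,180,0,0,0,1]

```text
time_s: 15.8
tcp_pos: [478.1, -237.4, 216.6]
orientation: [0.0, 0.978, -0.209, 0.0]
ft_force: [-0.6, -0.1, 0.2]
finger_gap: 85.3
grip_force: 0.0
```

```bash
python3 - <<'E'
from cell import *
import cv2,numpy as np
s=get_image("side");w=get_image("wrist")
o=np.zeros((400,800,3),np.uint8);o[:,:400]=cv2.resize(s["frame"][115:215,320:420],(400,400),interpolation=2)
o[:300,400:]=cv2.resize(w["frame"],(400,300),interpolation=3)
cv2.imwrite("pics/end.png",o)
t=state();print(t["time_s"],t["tcp_pos"],t["finger_gap"],t["grip_force"])
from h import *
y=np.radians(-24.1);u=np.array([np.cos(y),np.sin(y)]);v=np.array([-u[1],u[0]]);h=np.array([555.5,-272])
print((proj(w,[[*(h+a*u+b*v),40] for a,b in((0,0),(25,25),(25,-25),(-135,-25),(-135,25))])*.625+[400,0]).round())
E
```

```text
15.9 [ 477.74879799 -237.25199909  215.4240822 ] 85.67093478427272 0.0
[[604.  72.]
 [586.  53.]
 [622.  53.]
 [620. 162.]
 [589. 162.]]
```

View pics/end.png

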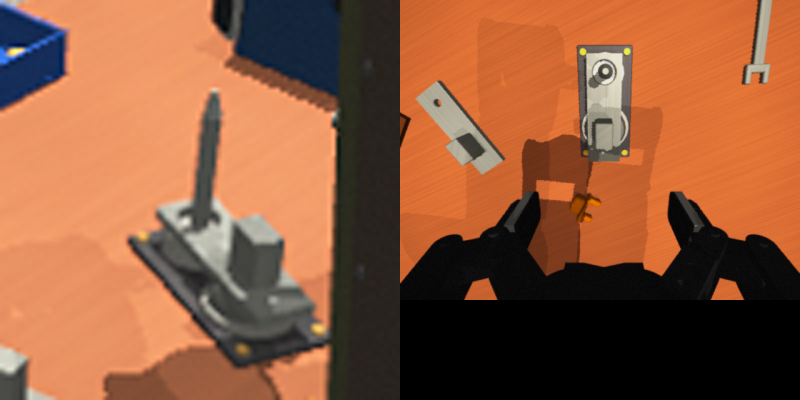

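The plate lies flat on the collar and cover with its lug above the cover, and it is in line with the fixture. The rod is centred in the hole at crop (604,72), where I predicted it, and the gripper is clear.

```bash
python3 -c "from cell import *; print(close_job())"
```

```text
the job is handed in; nothing more can be done
None
```

The wide-hole plate is on the rod, lowered until it lies flat on the collar and cover, in line with the fixture and released; the small-hole plate was not touched, and the job was handed in at about 16 s (the first grip closed on top of the lug with about 48 N, as the fingertips sat some 28 mm farther back than stated, and the second held).

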